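# Load the rotary measuring station and index it to its stop

## Robot

A 6-joint arm with a two-finger parallel gripper is mounted at the origin on the work surface. World frame = base frame: x ahead of the robot, y to its left, z up, the work surface at z = 0. Lengths are in m, angles in degrees, forces in N, time in s.
With the tool pointing down it reaches from about 0.35 to 0.775 m from the base axis. Payload 7.3 kg.
Tool frame: the origin (TCP) lies where the fingers leave the gripper's body, on its centre line; the fingertips stand 66 mm ahead of it and the grasp point (between the pads) lies 47 mm ahead of it; z points along the fingers, y is the line along which they close (so a half turn about z gives the same grasp; the last joint's range is limited). The gripper opens to 92 mm and grips with 3 to 60 N. Pads are 19 mm wide; open, the fingers measure 130 mm over their backs; the gripper's body (75 mm by 190 mm) begins 47 mm behind the grasp point.
Start: joints at [-72.88, 19.595, 87.324, -0, 73.075, -8.365], TCP at [0.226, -0.474, 0.292] pointing down, gripper open.
Joint ranges: [-145.02, 145.02], [-44.19, 115.74], [2.07, 154.8], [-57.11, 237.11], [16.16, 152.29], [-177.93, 177.93]. Speed limits (degrees/s): [147.25, 147.25, 180, 180, 180, 180].

## Interface

Orientations are given as [roll, pitch, yaw] about the fixed x, y, z axes, in that order (R = Rz(yaw) Ry(pitch) Rx(roll)).
In Python, from cell import bot, snapshot, camera_params, workorder, boxes_of, regions_of, landmark_of gives the robot as it stands. The module is installed in compiled form; this text tells all that it offers.
- The arm moves only by the tool jog_arm, never from a script. Its argument "rows" is a list of rows, each an object with "rot": the turn, a rotation vector about the world's x, y, z in rad, a list of three; "delta_pos": the shift along the world's x, y, z in m, a list of three; "gripper": the closure in counts, from 0 (fully open) to 255 (shut). A call has 1 to 12 rows; each row shifts and turns the commanded pose from where the row before left it; what a row does not reach is not made up. A row lasts 1/10 s, in which the tool goes at most 50 mm and 8.59 degrees, less where a joint would pass 70% of its speed; a pose out of reach is approached as far as the arm can. A call with a gripper value outside its range is refused whole. The fingers move at their own pace and stop on an object; the grip force is fixed at half the most. Time passes only in rows, so rows that do not move let the fingers close. It gives the time, the measured TCP pose, the force, the opening and the grip force at its end, in the units of the state.
- bot.sense(): the state, without advancing time (a new reading comes with each control period).
- snapshot(name): name is "scene" or "top" or "wrist"; returns the picture (480x640x3 uint8, red, green, blue); there is no depth.
- camera_params(name): a dict with "camera_matrix" (3x3 intrinsics, pixels), "camera_from_world" (4x4, takes a point from world to camera coordinates); the wrist camera has in their place "tool_from_camera" (4x4, takes a point from camera to tool coordinates, whose origin is the TCP and whose axes are the flange's). Camera axes: x right, y up, looking along -z (the intrinsics and any distortion apply to the point x, -y, -z); pixel columns grow to the right and rows downward; lengths in m; the calibration is good to about 2 mm. A picture is of the moment at which its call begins: read the wrist's pose just before it. camera_params takes no time and is no camera call.
- workorder.job_done(): hands the job in; it is judged then, once.
Trained networks look in the newest picture that a camera, given by its name, has taken for a name from the list of things; names that differ only in an ending like _2 or _b are one class to them, and where a whole thing is asked for, a point or a joint stands for the part that bears it (a point fixed in the world has none). Each returns a list of dicts, best first, with "conf" (0 to 1); they miss things now and then, are a little off and sometimes report something else, mostly with a low value. They report only what shows in the picture. A call takes as long as a camera call. They do not tell look-alikes from the thing itself.
- boxes_of(query, camera): "at" ([column, row] in pixels, amid what is visible of it).
- regions_of(query, camera): "mask" (480x640 bool, what is visible of it) and "at" ([column, row] in pixels, amid what is visible of it).
- landmark_of(query, camera): "at" ([column, row] in pixels: a listed point, or the origin of a listed thing).
The state is a dict: "t": time; "q": joint angles; "dq": joint speeds; "tau": joint torques, N m; "position": TCP position; "eef_rot": TCP orientation; "contact_force": force on the tool from outside, world axes, zero at the start; "moment": the same for the moment, N m; "opening": finger opening in m; "grip_force": force on a finger pad.
Only numpy, scipy, OpenCV 4.12 (cv2) and the standard library are available. Lean on these libraries where they do the work, as an engineer would, in place of code of your own. Each camera call takes 0.05 s, during which the arm holds its last target. There are 200 camera calls.

## Task

Take the flanged bush from the pocket tray and set it over the spigot of the turntable, flange down, lowering it until the flange rests on the plate before you let go. Then turn the table clockwise (seen from above) until its stop dog meets the sprung bumper of the stop, press it home there with a light, steady push of about 10 N, held for a moment (never ram the stop), and ease off so that the dog stays resting against the bumper. Leave the other two parts in the tray and the dispenser bottle where they are.

Things in the scene. Friction and masses are not known exactly. Their poses are not given: they have to be found in the camera images.
- bush: The part to load: a plain turned-steel bush, standing upright on its flange in one pocket of the tray. Flange 52 mm diameter and 8 mm thick at the bottom, above it a 36 mm diameter barrel, 55 mm high in all, 20 mm through bore, about 0.3 kg. Origin: centre of its underside, z up; round, so its yaw does not matter.
- tray: White plastic pocket tray, fixed to the bench, 170 x 170 mm, four pockets (two by two, each 79 mm square, pocket centres 41.5 mm from the middle along its x and y), floor 4 mm thick, walls 14 mm high over the bench. Origin: centre of its underside.
- fixture: Rotary measuring station, fixed: grey base plate 240 x 560 x 12 mm with a turntable, and a lens with camera (-y side) and a back light (+y side), both barrels lying along y at x = 55 mm, starting 170 mm from the table's axis, 64 to 122 mm above the bench. Origin: on the bench, on the turntable's vertical axis; x points away from the robot (some yaw), z up.
- turntable (a joint): Angle of the turntable in rad, growing clockwise seen from above; starts between -1.9 and -1.0, turns from -2.2. At 0 the spigot lies on the fixture's +x axis; the dog meets the bumper somewhere between -0.18 and +0.18. Aluminium plate, 180 mm diameter, 2 kg, top 65 mm above the bench. Stiff greased bearing (0.3 N m at any speed): it stays where it is left.
- spigot (a point): Foot of the spigot on the turntable's top face, 55 mm from the turntable's axis, 65 mm above the bench; at turntable angle q it lies at angle -q in the fixture's xy plane. The spigot is an upright steel pin of 16 mm diameter and 22 mm height, its top 6 mm tapered to 8 mm. z up.
- dog (a point): Middle of the working face of the stop dog, a steel block of 32 x 16 x 40 mm on the turntable's rim, outward of the spigot: 104 mm from the turntable's axis, 32 mm above the bench. The face looks clockwise, towards the bumper.
- bumper (a joint): Squeeze of the stop's sprung bumper in m: 0 when free, at most 0.005. It takes 8 N per mm, so 3 to 20 N is a squeeze of only 0.4 to 2.5 mm, about the noise of this reading: judge it by the force of your push.
- spacer: Bystander in the tray: flat steel ring, 38 mm outside, 22 mm inside, 14 mm high. Origin: centre of its underside.
- stud: Bystander in the tray: slim stepped solid steel stud, foot 30 mm in diameter, 48 mm high. Origin: centre of its underside.
- dispenser: Bystander on the bench: white plastic bottle, 60 mm in diameter, 120 mm high. Origin: centre of its underside.
- slot (a point): Point on the base plate, 104 mm from the turntable's axis along fixture +x, 12 mm above the bench. The stop, a low steel block (top 48 mm above the bench) with a sprung bumper pointing to fixture +y, is clamped near it. The bumper's dark round tip (16 mm) is 20 mm above this point and up to 18 mm to either side along y: this setting changes and is not reported, find it by feel.
- spoke (a point): Point on the axis of one of the four level steel spokes, 118 mm from the turntable's axis, 55 mm above the bench. Spokes: 10 mm thick, bare from 95 to 142 mm from the axis, then a 20 mm black ball; 90 degrees apart. At turntable angle q this one points at 135 degrees minus q (counter-clockwise from fixture +x).
There are look-alikes about, which are no part of the job. Leave any orange, pink or turquoise look-alike of the bush alone.

How it is judged (in metres and radians):
On the way, in this order (a step that is already met when the one before it is completed fails the run):
1. the bush is lowered over the spigot until its flange rests on the plate, still held by the fingers (horizontal distance between bush and spigot below 0.004 m and z of bush in the frame of spigot below 0.004 m and angle between bush's own z axis and vertical below 0.1 rad and contact force between the fingers and bush above 0.5 N), for 0.1 s.
2. the table is turned until the stop dog is pressed home against the bumper, with the bush on its spigot (horizontal distance between bush and spigot below 0.004 m and z of bush in the frame of spigot below 0.004 m and angle between bush's own z axis and vertical below 0.1 rad and contact force between bumper and turntable above 3 N), for 0.3 s.
At the end, for the whole second after the job is handed in: the bush sits upright over the spigot with its flange on the plate (within 4 mm), and the turntable is at rest with the middle of the dog's face within 3.5 mm of the bumper's tip (horizontal distance between bush and spigot below 0.004 m and z of bush in the frame of spigot below 0.004 m and angle between bush's own z axis and vertical below 0.1 rad and distance between dog and bumper below 0.0035 m and velocity of joint turntable between -0.02 and 0.02 rad/s); the robot touches nothing.
It fails at once if the stop is rammed or pressed with more than 20 N (contact force between bumper and turntable above 20 N).
It fails at once if a part left in the tray or the dispenser is moved by over 20 mm (distance of any of spacer, stud, dispenser from where it was at the start of the episode above 0.02 m).
It also fails if it takes over 64 s, if anything falls off the work surface, if the arm or the gripper's body presses on something with over 40 N, if the wrist force passes 120 N, or if a joint passes its speed limit or range.

## Working session

There is one attempt and no reset: what is moved stays moved. The work goes in short steps, Python scripts to look and compute and a tool call to move; the robot and the scene stay as the last step left them, time stands still between calls to the robot, and variables do not carry over. Pictures are saved under pics/ and viewed, at most 11 in all, crops included, and the job is handed in when it is done.

Besides the shell and the picture viewer there is one more tool, called after "Call:" in YAML: its name, and indented under it one key for each argument. jog_arm: Moves the arm, as the interface text tells. Its arguments: {"type":"object","properties":{"rows":{"type":"array"}},"required":["rows"]}

```bash
mkdir -p pics; cat > h.py <<'E'
import numpy as np, cv2
from cell import bot, snapshot, camera_params, workorder, boxes_of, regions_of, landmark_of
from scipy.spatial.transform import Rotation as R
def save(n,im): cv2.imwrite('pics/'+n+'.png',cv2.cvtColor(im,cv2.COLOR_RGB2BGR))
def cam(name,st=None):
    p=camera_params(name);K=np.array(p['camera_matrix'])
    if 'camera_from_world' in p: T=np.array(p['camera_from_world'])
    else:
        W=np.eye(4);W[:3,:3]=R.from_euler('xyz',st['eef_rot'],degrees=True).as_matrix();W[:3,3]=st['position']
        T=np.linalg.inv(W@np.array(p['tool_from_camera']))
    return K,T,p
def proj(P,K,T):
    c=(T[:3,:3]@np.atleast_2d(P).T).T+T[:3,3];c=c*[1,-1,-1];u=(K@c.T).T;return u[:,:2]/u[:,2:]
def onz(px,z,K,T):
    d=np.linalg.inv(K)@[px[0],px[1],1];d=T[:3,:3].T@(d*[1,-1,-1]);o=-T[:3,:3].T@T[:3,3]
    return o+d*(z-o[2])/d[2]
E
python3 - <<'E'
from h import *
ims={}
for c in ('scene','top'):
    ims[c]=snapshot(c);save(c,ims[c]);K,T,p=cam(c);print(c,[k for k in p],np.round(-T[:3,:3].T@T[:3,3],3))
    for q,z in (('bush',0.03),('tray',0),('fixture',0),('spigot',.065),('dog',.032),('slot',.012),('spoke',.055),('spacer',.004),('stud',.004),('dispenser',0),('bush',.004)):
        f=landmark_of if not (q=='bush' and z==.03) else boxes_of
        for d in f(q,c)[:5]: print(q,z,np.round(d['at'],1),round(d['conf'],2),np.round(onz(d['at'],z,K,T)[:2],4))
print(bot.sense())
E
```

```text
scene ['camera_matrix', 'camera_from_world'] [0.881 0.427 0.945]
bush 0.03 [537.1 327. ] 0.96 [0.2941 0.347 ]
bush 0.03 [462.8 337.2] 0.88 [0.4183 0.2725]
bush 0.03 [505.9 286.3] 0.82 [0.2704 0.2522]
bush 0.03 [420.3 291.9] 0.78 [0.4109 0.1537]
tray 0 [469.8 370.8] 0.74 [0.4437 0.3215]
fixture 0 [289.1 273. ] 0.7 [ 0.5756 -0.0607]
spigot 0.065 [297.6 280.5] 0.72 [ 0.5941 -0.0033]
dog 0.032 [304.9 311.9] 0.74 [0.6153 0.0448]
slot 0.012 [248.7 300.8] 0.87 [ 0.6813 -0.0541]
spoke 0.055 [310.7 215.8] 0.75 [ 0.4722 -0.1162]
spoke 0.055 [261.2 145.3] 0.25 [ 0.4327 -0.3524]
spacer 0.004 [481.8 403.2] 0.72 [0.4743 0.3762]
stud 0.004 [439.3 375.7] 0.68 [0.4961 0.2929]
stud 0.004 [288.4 273.8] 0.16 [ 0.5792 -0.058 ]
dispenser 0 [262.6 144.5] 0.67 [ 0.4007 -0.4006]
bush 0.004 [535.9 328.2] 0.91 [0.2813 0.3448]
bush 0.004 [502.4 290.2] 0.89 [0.2657 0.2487]
bush 0.004 [456.2 340.7] 0.57 [0.4204 0.265 ]
top ['camera_matrix', 'camera_from_world'] [ 0.345 -0.02   1.324]
bush 0.03 [182.1 357. ] 0.76 [0.2631 0.2531]
bush 0.03 [235.  291.3] 0.68 [0.3937 0.1444]
bush 0.03 [138.3 354.5] 0.68 [0.2704 0.34
[... 655 characters left out ...]
.004 [161.3 249. ] 0.17 [0.488  0.3028]
{'t': 1.2, 'q': array([-7.28789492e+01,  1.95956737e+01,  8.73257037e+01,  2.68691321e-04,
        7.30744319e+01, -8.36502454e+00]), 'dq': array([-0.02049742, -0.07513786,  0.07248189,  0.02378448,  0.06464346,
       -0.04595707]), 'tau': array([ 4.89114282e-04, -4.31142426e+01, -2.44475341e+01,  7.16072484e-02,
        4.82439890e-02,  5.86534256e-06]), 'position': array([ 0.22592794, -0.4739091 ,  0.29222846]), 'eef_rot': array([1.79995817e+02, 3.55326874e-04, 2.54859971e+01]), 'contact_force': array([-0.08367535, -0.36528455, -0.98082773]), 'moment': array([ 0.03094685, -0.02257747, -0.03564697]), 'grip_force': 0.0, 'opening': 0.09167634348479566}
```

View pics/scene.png

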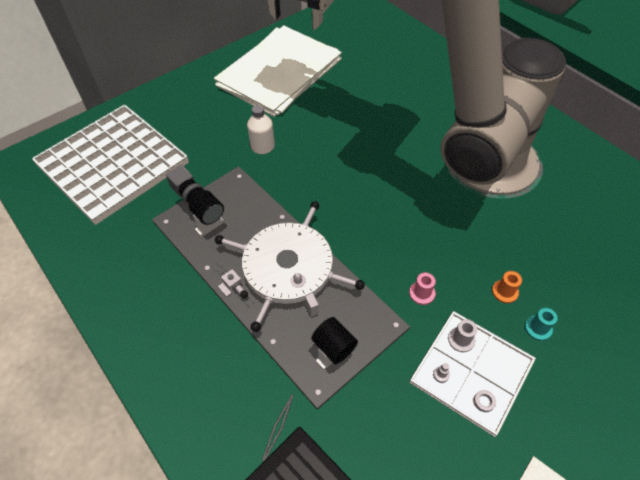

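View pics/top.png

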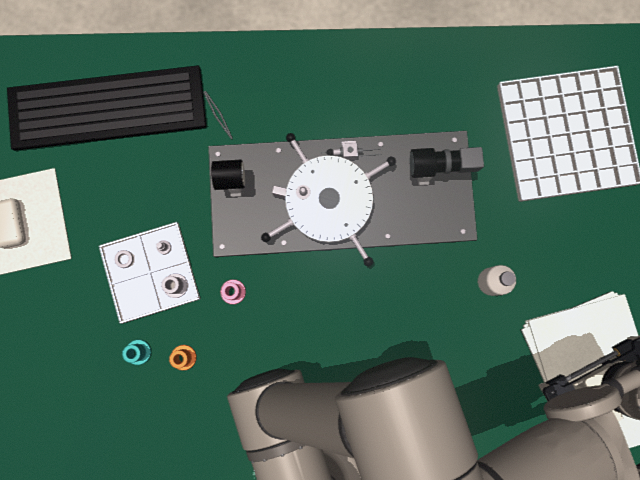

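```bash
python3 - <<'E'
from h import *
s=cv2.imread('pics/scene.png');t=cv2.imread('pics/top.png')
a=cv2.resize(s[265:425,400:570],None,fx=2.4,fy=2.4,interpolation=3);b=cv2.resize(t[215:375,90:250],None,fx=2.4,fy=2.4,interpolation=3)
cv2.imwrite('pics/crop.png',np.hstack([a[:384,:408],b[:384]]))
K,T,p=cam('wrist',bot.sense());print(np.round(p['tool_from_camera'],4),K,p.keys())
m=regions_of('bush','top')
for d in m:print(d['at'],d['conf'])
E
```

```text
[[ 1.000e-04  9.614e-01  2.751e-01  7.370e-02]
 [ 1.000e+00  5.000e-04 -2.100e-03 -4.000e-04]
 [-2.100e-03  2.751e-01 -9.614e-01 -9.260e-02]
 [ 0.000e+00  0.000e+00  0.000e+00  1.000e+00]] [[406.22560037   0.         321.30389521]
 [  0.         406.22560037 239.19468043]
 [  0.           0.           1.        ]] dict_keys(['camera_matrix', 'tool_from_camera'])
[138.6, 350.3] 0.8
[234.5, 290.5] 0.62
[185.2, 358.1] 0.57
[161.6, 246.2] 0.3
```

View pics/crop.png

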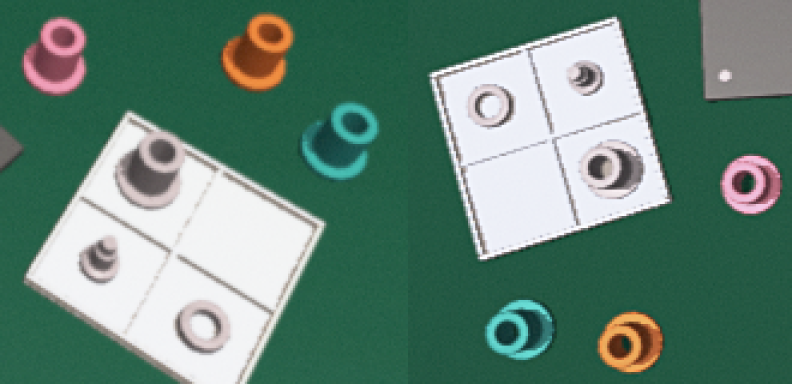

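Call:
jog_arm:
  rows:
    - {"delta_pos": [0.022, 0.045, 0], "rot": [0, 0, 0], "gripper": 0}
    - {"delta_pos": [0.022, 0.045, 0], "rot": [0, 0, 0], "gripper": 0}
    - {"delta_pos": [0.022, 0.045, 0], "rot": [0, 0, 0], "gripper": 0}
    - {"delta_pos": [0.022, 0.045, 0], "rot": [0, 0, 0], "gripper": 0}
    - {"delta_pos": [0.022, 0.045, 0], "rot": [0, 0, 0], "gripper": 0}
    - {"delta_pos": [0.022, 0.045, 0], "rot": [0, 0, 0], "gripper": 0}
    - {"delta_pos": [0.022, 0.045, 0], "rot": [0, 0, 0], "gripper": 0}
    - {"delta_pos": [0.022, 0.045, 0], "rot": [0, 0, 0], "gripper": 0}
    - {"delta_pos": [0.022, 0.045, 0], "rot": [0, 0, 0], "gripper": 0}
    - {"delta_pos": [0, 0, 0.04], "rot": [0, 0, 0], "gripper": 0}
    - {"delta_pos": [0, 0, 0.04], "rot": [0, 0, 0], "gripper": 0}
    - {"delta_pos": [0, 0, 0], "rot": [0, 0, 0], "gripper": 0}

```text
t: 2.45
position: [0.4253, -0.0694, 0.3771]
eef_rot: [179.6, -0.4, 25.6]
contact_force: [-0.4, 0.4, -0.3]
opening: 0.0918
grip_force: 0.0
```

The bush is the plain steel-grey one in the tray (scene 463,337; top 176,283). The pink (top 234,291), orange (183,357) and turquoise (138,353) ones outside the tray are the look-alikes. Next I'll measure the fixture from above.

```bash
cat > fx.py <<'E'
from h import *
def views(n):
    st=bot.sense();im=snapshot('wrist');save(n,im);K,T,_=cam('wrist',st);return im,K,T
E
python3 - <<'E'
from fx import *
im,K,T=views('w1')
for q,z in (('fixture',.065),('spigot',.065),('dog',.032),('slot',.012),('spoke',.055)):
    for d in landmark_of(q,'wrist')[:3]: print(q,np.round(d['at'],1),round(d['conf'],2),np.round(onz(d['at'],z,K,T),4))
E
```

```text
fixture [367.   56.6] 0.77 [ 0.5661 -0.0516  0.065 ]
spigot [332.4   0. ] 0.55 [ 0.594  -0.0025  0.065 ]
spoke [382.8 173.5] 0.86 [ 0.4775 -0.1168  0.055 ]
```

View pics/w1.png

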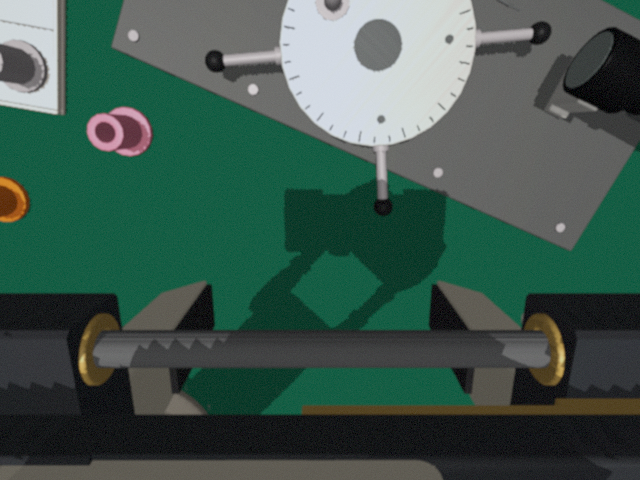

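Wrist view: table hub at (378,45), spigot cut off at the top edge (332,5), spoke balls at (383,207), (215,61) and (541,32). I'll shift forward to bring the table into view.

Call:
jog_arm:
  rows:
    - {"delta_pos": [0.035, 0.01, 0], "rot": [0, 0, 0], "gripper": 0}
    - {"delta_pos": [0.035, 0.01, 0], "rot": [0, 0, 0], "gripper": 0}
    - {"delta_pos": [0.03, 0.01, 0], "rot": [0, 0, 0], "gripper": 0}
    - {"delta_pos": [0, 0, 0], "rot": [0, 0, 0], "gripper": 0}
    - {"delta_pos": [0, 0, 0], "rot": [0, 0, 0], "gripper": 0}

```text
t: 3.25
position: [0.5233, -0.0397, 0.3707]
eef_rot: [-179.9, 0.2, 25.5]
contact_force: [0.0, -0.2, 0.1]
opening: 0.0918
grip_force: 0.0
```

```bash
cat > meas.py <<'E'
from fx import *
import sys
im,K,T=views(sys.argv[1])
print(bot.sense()['position'])
for q,z in (('fixture',.065),('spigot',.065),('dog',.032),('slot',.012),('spoke',.055)):
    for d in landmark_of(q,'wrist')[:3]: print(q,np.round(d['at'],1),round(d['conf'],2),np.round(onz(d['at'],z,K,T),4))
# rim: bright disc
m=((im.min(2)>150)*255).astype('uint8')
m=cv2.morphologyEx(m,cv2.MORPH_CLOSE,np.ones((5,5)));m=cv2.morphologyEx(m,cv2.MORPH_OPEN,np.ones((25,25)))
c=max(cv2.findContours(m,0,1)[0],key=cv2.contourArea)
c=c[:,0];c=c[(c[:,1]>3)&(c[:,0]>3)&(c[:,0]<636)]
P=np.array([onz(p,.065,K,T)[:2] for p in c])
from scipy.optimize import least_squares
r=least_squares(lambda v:np.hypot(*(P-v[:2]).T)-v[2],[.58,-.06,.09],loss='soft_l1',f_scale=.001).x
print('rim',r)
E
python3 meas.py w2
```

```text
[ 0.52288149 -0.03988814  0.37127668]
fixture [353.7 146.8] 0.59 [ 0.5826 -0.0457  0.065 ]
spigot [319.5 116.4] 0.88 [ 0.5937 -0.0041  0.065 ]
dog [280.1  83.5] 0.63 [0.6054 0.045  0.032 ]
dog [ 25.5 164.3] 0.56 [0.4178 0.2538 0.032 ]
slot [395.5  56.3] 0.7 [ 0.6808 -0.0486  0.012 ]
spoke [366.9 268.5] 0.95 [ 0.4751 -0.1166  0.055 ]
rim [ 0.58401948 -0.04561888  0.08095314]
```

View pics/w2.png

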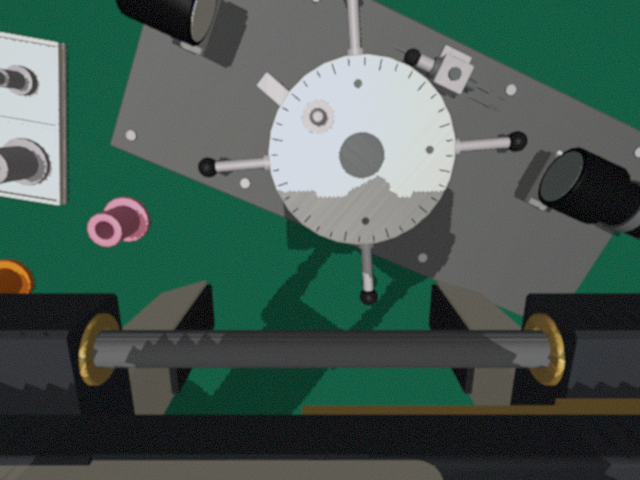

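Wrist view: hub (361,154), spigot (318,117), dog (273,87), bumper tip (413,57), and balls at (208,167), (518,141) and (368,297). The rim fit was spoiled by shadow, so I'll refine with the hub, balls and spigot.

```bash
python3 - <<'E'
from fx import *
im=cv2.cvtColor(cv2.imread('pics/w2.png'),cv2.COLOR_BGR2RGB);K,T,_=cam('wrist',bot.sense())
g=cv2.cvtColor(im,cv2.COLOR_RGB2GRAY)
def blob(cx,cy,r,thr):
    w=g[cy-r:cy+r,cx-r:cx+r];m=((w<thr)*255).astype('uint8')
    n,l,s,c=cv2.connectedComponentsWithStats(m);k=1+np.argmax(s[1:,4]);return c[k]+[cx-r,cy-r],s[k,4]
h,a=blob(361,154,35,140);H=onz(h,.065,K,T);print('hub',h,a,np.round(H,4))
for b in ((208,167),(518,141),(368,297)):
    c,a=blob(*b,14,60);P=onz(c,.055,K,T);v=P-H;print('ball',c,a,np.round(P,4),np.hypot(*v[:2]),np.degrees(np.arctan2(v[1],v[0])))
z=cv2.resize(im[85:150,285:350],None,fx=9,fy=9,interpolation=2);save('spz',z)
for px in ((318,117),):
  for zz in(.065,.087):
    P=onz(px,zz,K,T);v=P-H;print('spig',zz,P,np.hypot(*v[:2]),np.degrees(np.arctan2(v[1],v[0])))
v=onz((413,57),.032,K,T);print('tip',v,v-H)
c=cv2.HoughCircles(cv2.resize(cv2.medianBlur(g,3)[85:150,285:350],None,fx=4,fy=4),cv2.HOUGH_GRADIENT,1,20,param1=80,param2=15,minRadius=15,maxRadius=90)
if c is not None: print(c[0]/4+[285,85,0])
print(np.round(proj([[.5937,-.0041,.065],[.5937,-.0041,.087]],K,T),1))
E
```

```text
hub [361.46484375 154.70117188] 1536 [ 0.5799 -0.0566  0.065 ]
ball [206.91505792 167.06949807] 259 [0.5025 0.0761 0.055 ] 0.15364919861381662 120.23687380121254
ball [517.23508772 140.81754386] 285 [ 0.6575 -0.1901  0.055 ] 0.1544185942261179 -59.85857675794471
ball [370.83190883 299.88603989] 351 [ 0.4447 -0.1382  0.055 ] 0.15795608678205963 -148.91129128095437
spig 0.065 [ 0.59343383 -0.0036793   0.065     ] 0.0546141974195228 75.67677983532093
spig 0.087 [ 0.59320853 -0.00391281  0.087     ] 0.05433244786966373 75.8460728131693
tip [ 0.68503621 -0.06355008  0.032     ] [ 0.10511348 -0.00695423 -0.033     ]
[[318.625 116.625   8.875]]
[[318.5 116.9]
 [318.4 116.6]]
```

View pics/spz.png

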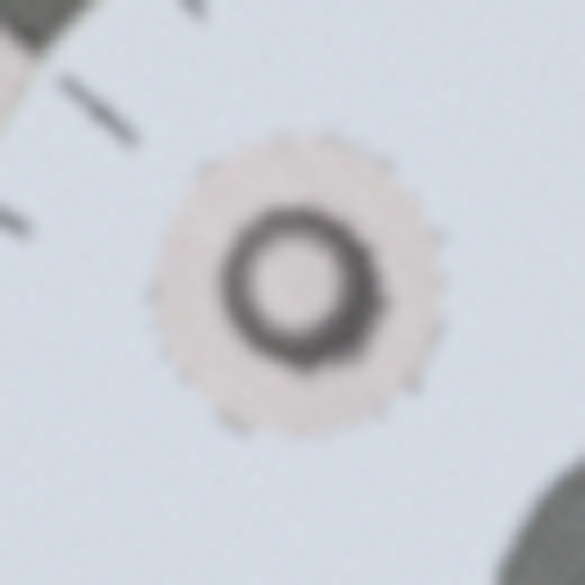

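Spigot foot is at world (0.593,-0.004), r = 54.6 mm from the hub (0.580,-0.057), and the spoke sits at -149°. Both match the given geometry. Now over to the bush.

Call:
jog_arm:
  rows:
    - {"delta_pos": [-0.023, 0.036, -0.009], "rot": [0, 0, -0.018], "gripper": 0}
    - {"delta_pos": [-0.023, 0.036, -0.009], "rot": [0, 0, -0.018], "gripper": 0}
    - {"delta_pos": [-0.023, 0.036, -0.009], "rot": [0, 0, -0.018], "gripper": 0}
    - {"delta_pos": [-0.023, 0.036, -0.009], "rot": [0, 0, -0.018], "gripper": 0}
    - {"delta_pos": [-0.023, 0.036, -0.009], "rot": [0, 0, -0.018], "gripper": 0}
    - {"delta_pos": [-0.023, 0.036, -0.009], "rot": [0, 0, -0.018], "gripper": 0}
    - {"delta_pos": [-0.023, 0.036, -0.009], "rot": [0, 0, -0.018], "gripper": 0}
    - {"delta_pos": [-0.023, 0.036, -0.009], "rot": [0, 0, -0.018], "gripper": 0}
    - {"delta_pos": [0, 0, 0], "rot": [0, 0, 0], "gripper": 0}
    - {"delta_pos": [0, 0, 0], "rot": [0, 0, 0], "gripper": 0}

```text
t: 4.55
position: [0.339, 0.2487, 0.3005]
eef_rot: [180.0, -0.0, 17.4]
contact_force: [0.4, -1.0, 1.3]
opening: 0.0915
grip_force: 0.0
```

```bash
python3 - <<'E'
from fx import *
im,K,T=views('w3');st=bot.sense();print(st['position'],st['eef_rot'])
for q,z in (('bush',.004),('tray',0),('stud',.004),('spacer',.004)):
    for d in landmark_of(q,'wrist')[:3]: print(q,np.round(d['at'],1),round(d['conf'],2),np.round(onz(d['at'],z,K,T),4))
E
```

```text
[0.33975896 0.24806091 0.30067628] [ 1.79975730e+02 -6.21381763e-02  1.72767160e+01]
bush [321.3 123.3] 0.91 [0.4095 0.2701 0.004 ]
bush [293.5 271.1] 0.83 [0.2628 0.2538 0.004 ]
bush [206.2 234.4] 0.77 [0.2742 0.3474 0.004 ]
tray [272.5  75.3] 0.81 [0.4361 0.3246 0.    ]
stud [323.3  20.1] 0.8 [0.4918 0.2941 0.004 ]
spacer [221.7  13.7] 0.61 [0.4704 0.3789 0.004 ]
```

View pics/w3.png

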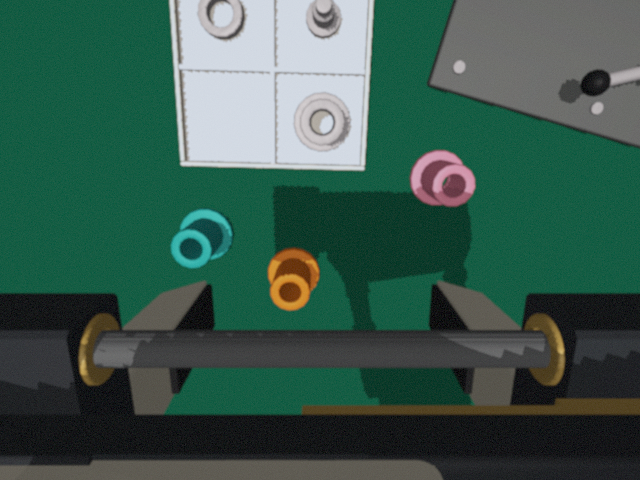

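The steel bush is directly ahead: flange (322,121), bore (322,122). The stud (323,15) and spacer (221,14) are in the other pockets.

```bash
python3 - <<'E'
from fx import *
im=cv2.cvtColor(cv2.imread('pics/w3.png'),cv2.COLOR_BGR2GRAY);K,T,_=cam('wrist',bot.sense())
c=cv2.HoughCircles(cv2.resize(im[80:165,280:362],None,fx=4,fy=4),cv2.HOUGH_GRADIENT,1,8,param1=100,param2=22,minRadius=35,maxRadius=130)
c=c[0][:6]/4+[280,80,0]
for x in c: print(x,*[np.round(onz(x[:2],z,K,T)[:2],4) for z in(.012,.059)])
st=bot.sense();print(proj([[.410,.270,.012],[.410,.270,.059]],K,T))
E
```

```text
[322.125      121.875       13.02499962] [0.4124 0.2683] [0.4122 0.2684]
[322.125      123.875       12.10000038] [0.4107 0.2678] [0.4107 0.268 ]
[320.125      120.375       13.89999962] [0.4131 0.2704] [0.4128 0.2703]
[319.375      122.375       13.42500019] [0.4112 0.2705] [0.4111 0.2704]
[324.125      123.875       13.67500019] [0.4112 0.2661] [0.4112 0.2665]
[323.125      120.125       11.10000038] [0.4141 0.2679] [0.4137 0.2681]
[[319.55247468 123.90183133]
 [319.44342965 123.97465807]]
```

Call:
jog_arm:
  rows:
    - {"delta_pos": [0.024, 0.007, -0.03], "rot": [0, 0, 0], "gripper": 0}
    - {"delta_pos": [0.024, 0.007, -0.03], "rot": [0, 0, 0], "gripper": 0}
    - {"delta_pos": [0.024, 0.0065, -0.03], "rot": [0, 0, 0], "gripper": 0}
    - {"delta_pos": [0, 0, -0.03], "rot": [0, 0, 0], "gripper": 0}
    - {"delta_pos": [0, 0, -0.03], "rot": [0, 0, 0], "gripper": 0}
    - {"delta_pos": [0, 0, -0.03], "rot": [0, 0, 0], "gripper": 0}
    - {"delta_pos": [0, 0, -0.02], "rot": [0, 0, 0], "gripper": 0}
    - {"delta_pos": [0, 0, -0.011], "rot": [0, 0, 0], "gripper": 0}
    - {"delta_pos": [0, 0, 0], "rot": [0, 0, 0], "gripper": 0}
    - {"delta_pos": [0, 0, 0], "rot": [0, 0, 0], "gripper": 0}

```text
t: 5.8
position: [0.4123, 0.2687, 0.0899]
eef_rot: [-180.0, -0.1, 17.2]
contact_force: [0.3, 0.8, -0.7]
opening: 0.0918
grip_force: 0.0
```

Call:
jog_arm:
  rows:
    - {"delta_pos": [0, 0, 0], "rot": [0, 0, 0], "gripper": 255}
    - {"delta_pos": [0, 0, 0], "rot": [0, 0, 0], "gripper": 255}
    - {"delta_pos": [0, 0, 0], "rot": [0, 0, 0], "gripper": 255}
    - {"delta_pos": [0, 0, 0], "rot": [0, 0, 0], "gripper": 255}
    - {"delta_pos": [0, 0, 0], "rot": [0, 0, 0], "gripper": 255}
    - {"delta_pos": [0, 0, 0], "rot": [0, 0, 0], "gripper": 255}
    - {"delta_pos": [0, 0, 0], "rot": [0, 0, 0], "gripper": 255}
    - {"delta_pos": [0, 0, 0], "rot": [0, 0, 0], "gripper": 255}
    - {"delta_pos": [0, 0, 0], "rot": [0, 0, 0], "gripper": 255}
    - {"delta_pos": [0, 0, 0], "rot": [0, 0, 0], "gripper": 255}
    - {"delta_pos": [0, 0, 0], "rot": [0, 0, 0], "gripper": 255}
    - {"delta_pos": [0, 0, 0], "rot": [0, 0, 0], "gripper": 255}

```text
t: 7.0
position: [0.4116, 0.2689, 0.0893]
eef_rot: [-180.0, -0.0, 17.2]
contact_force: [-0.3, 2.3, 1.0]
opening: 0.0348
grip_force: 30.0
```

Call:
jog_arm:
  rows:
    - {"delta_pos": [0, 0, 0.02], "rot": [0, 0, 0], "gripper": 255}
    - {"delta_pos": [0, 0, 0.04], "rot": [0, 0, 0], "gripper": 255}
    - {"delta_pos": [0, 0, 0.04], "rot": [0, 0, 0], "gripper": 255}
    - {"delta_pos": [0, 0, 0.04], "rot": [0, 0, 0], "gripper": 255}
    - {"delta_pos": [0.026, -0.039, 0], "rot": [0, 0, 0], "gripper": 255}
    - {"delta_pos": [0.026, -0.039, 0], "rot": [0, 0, 0], "gripper": 255}
    - {"delta_pos": [0.026, -0.039, 0], "rot": [0, 0, 0], "gripper": 255}
    - {"delta_pos": [0.026, -0.039, 0], "rot": [0, 0, 0], "gripper": 255}
    - {"delta_pos": [0.026, -0.039, 0], "rot": [0, 0, 0], "gripper": 255}
    - {"delta_pos": [0.026, -0.039, 0], "rot": [0, 0, 0], "gripper": 255}
    - {"delta_pos": [0.026, -0.039, 0], "rot": [0, 0, 0], "gripper": 255}
    - {"delta_pos": [0, 0, 0], "rot": [0, 0, 0], "gripper": 255}

```text
t: 8.2
position: [0.5956, -0.0095, 0.2282]
eef_rot: [179.9, 0.0, 16.9]
contact_force: [0.0, 0.6, -2.3]
opening: 0.0353
grip_force: 30.0
```

Call:
jog_arm:
  rows:
    - {"delta_pos": [0, 0, -0.02], "rot": [0, 0, 0], "gripper": 255}
    - {"delta_pos": [0, 0, -0.02], "rot": [0, 0, 0], "gripper": 255}
    - {"delta_pos": [0, 0, 0], "rot": [0, 0, 0], "gripper": 255}
    - {"delta_pos": [0, 0, 0], "rot": [0, 0, 0], "gripper": 255}

```text
t: 8.6
position: [0.5931, -0.0038, 0.1891]
eef_rot: [-180.0, 0.1, 17.3]
contact_force: [0.1, -0.4, -1.8]
opening: 0.0356
grip_force: 30.0
```

```bash
python3 - <<'E'
from fx import *
st=bot.sense();print(st['position'],st['opening'],st['grip_force'],st['contact_force'])
im=snapshot('scene');K,T,_=cam('scene')
b=st['position'].copy();b[2]-=.0853
a=np.linspace(0,2*np.pi,60);C=lambda r,z:proj(np.c_[b[0]+r*np.cos(a),b[1]+r*np.sin(a),b[2]+z+0*a],K,T)
s=np.array([.5934,-.0038])
u=proj([b],K,T)[0].astype(int);x0,y0=u[0]-40,u[1]-30
crop=im[y0:y0+60,x0:x0+80].copy();z=cv2.resize(crop,None,fx=9,fy=9,interpolation=2);z0=z.copy()
def dr(p,col): cv2.polylines(z,[((p-[x0,y0]+.5)*9).astype(np.int32)],True,col,1)
dr(C(.026,0),(255,0,0));dr(C(.026,.008),(0,255,0))
for r,h in((.004,.087),(.008,.081)): dr(proj(np.c_[s[0]+r*np.cos(a),s[1]+r*np.sin(a),h+0*a],K,T),(0,0,255))
save('place',z)
for d in landmark_of('bush','scene')[:4]+landmark_of('spigot','scene')[:2]: print(d['at'],d['conf'])
print(u,proj([[*s,.065]],K,T))
E
```

```text
[ 0.5931235  -0.00379911  0.1890756 ] 0.0356087889963851 29.99913403764367 [ 0.09943474 -0.36164169 -1.78279846]
[532.2, 329.2] 0.91
[505.5, 294.2] 0.87
[421.8, 291.8] 0.78
[294.2, 269.5] 0.55
[299.2, 279.7] 0.85
[297 269] [[297.75046525 280.13837395]]
```

View pics/place.png

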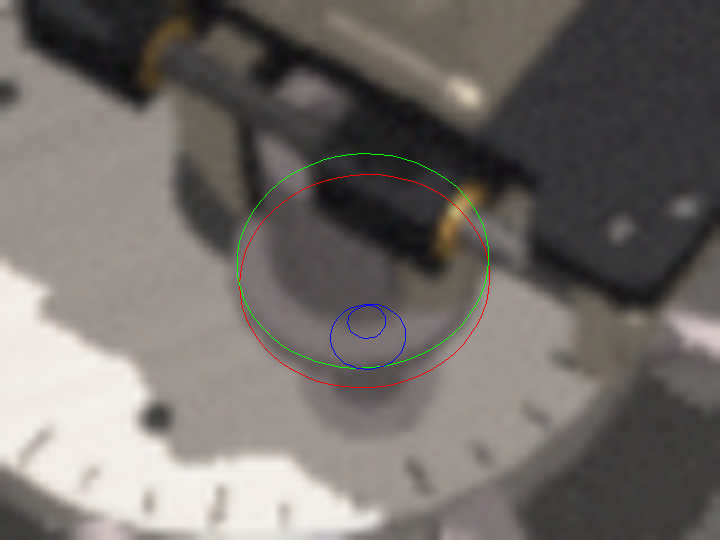

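The held bush matches its predicted outline within about 1 px, and the spigot foot sits where expected, so I'll lower it.

Call:
jog_arm:
  rows:
    - {"delta_pos": [0, 0, -0.01], "rot": [0, 0, 0], "gripper": 255}
    - {"delta_pos": [0, 0, -0.005], "rot": [0, 0, 0], "gripper": 255}
    - {"delta_pos": [0, 0, -0.003], "rot": [0, 0, 0], "gripper": 255}
    - {"delta_pos": [0, 0, -0.003], "rot": [0, 0, 0], "gripper": 255}
    - {"delta_pos": [0, 0, -0.003], "rot": [0, 0, 0], "gripper": 255}
    - {"delta_pos": [0, 0, 0], "rot": [0, 0, 0], "gripper": 255}

```text
t: 9.35
position: [0.5934, -0.0041, 0.1647]
eef_rot: [-180.0, 0.0, 17.2]
contact_force: [-0.6, 0.3, -1.9]
opening: 0.0355
grip_force: 30.0
```

Call:
jog_arm:
  rows:
    - {"delta_pos": [0, 0, -0.004], "rot": [0, 0, 0], "gripper": 255}
    - {"delta_pos": [0, 0, -0.004], "rot": [0, 0, 0], "gripper": 255}
    - {"delta_pos": [0, 0, -0.003], "rot": [0, 0, 0], "gripper": 255}
    - {"delta_pos": [0, 0, -0.002], "rot": [0, 0, 0], "gripper": 255}
    - {"delta_pos": [0, 0, 0], "rot": [0, 0, 0], "gripper": 255}

```text
t: 9.85
position: [0.5934, -0.0041, 0.1518]
eef_rot: [-180.0, 0.0, 17.2]
contact_force: [-0.1, 0.4, -2.2]
opening: 0.0352
grip_force: 30.0
```

Call:
jog_arm:
  rows:
    - {"delta_pos": [0, 0, -0.001], "rot": [0, 0, 0], "gripper": 255}
    - {"delta_pos": [0, 0, -0.0005], "rot": [0, 0, 0], "gripper": 255}
    - {"delta_pos": [0, 0, 0], "rot": [0, 0, 0], "gripper": 255}

```text
t: 10.15
position: [0.5936, -0.0041, 0.1508]
eef_rot: [180.0, -0.0, 17.2]
contact_force: [-0.9, 1.4, -1.6]
opening: 0.0352
grip_force: 30.0
```

Call:
jog_arm:
  rows:
    - {"delta_pos": [0, 0, -0.0005], "rot": [0, 0, 0], "gripper": 255}
    - {"delta_pos": [0, 0, -0.0005], "rot": [0, 0, 0], "gripper": 255}
    - {"delta_pos": [0, 0, 0], "rot": [0, 0, 0], "gripper": 255}
    - {"delta_pos": [0, 0, 0], "rot": [0, 0, 0], "gripper": 255}

```text
t: 10.55
position: [0.5936, -0.0041, 0.1502]
eef_rot: [180.0, -0.0, 17.2]
contact_force: [-1.1, 1.6, 4.6]
opening: 0.0353
grip_force: 30.0
```

The flange is on the plate: Fz rose from -2 to +4.6 N. Hold briefly, then release and lift.

Call:
jog_arm:
  rows:
    - {"delta_pos": [0, 0, 0], "rot": [0, 0, 0], "gripper": 255}
    - {"delta_pos": [0, 0, 0], "rot": [0, 0, 0], "gripper": 255}
    - {"delta_pos": [0, 0, 0], "rot": [0, 0, 0], "gripper": 0}
    - {"delta_pos": [0, 0, 0], "rot": [0, 0, 0], "gripper": 0}
    - {"delta_pos": [0, 0, 0], "rot": [0, 0, 0], "gripper": 0}
    - {"delta_pos": [0, 0, 0], "rot": [0, 0, 0], "gripper": 0}
    - {"delta_pos": [0, 0, 0], "rot": [0, 0, 0], "gripper": 0}
    - {"delta_pos": [0, 0, 0], "rot": [0, 0, 0], "gripper": 0}
    - {"delta_pos": [0, 0, 0], "rot": [0, 0, 0], "gripper": 0}
    - {"delta_pos": [0, 0, 0.02], "rot": [0, 0, 0], "gripper": 0}
    - {"delta_pos": [0, 0, 0.04], "rot": [0, 0, 0], "gripper": 0}
    - {"delta_pos": [0, 0, 0.04], "rot": [0, 0, 0], "gripper": 0}

```text
t: 11.75
position: [0.5931, -0.0041, 0.2503]
eef_rot: [-180.0, 0.1, 17.2]
contact_force: [1.3, -0.6, -0.4]
opening: 0.0921
grip_force: 0.0
```

Call:
jog_arm:
  rows:
    - {"delta_pos": [-0.0235, -0.037, 0], "rot": [0, 0, 0.06], "gripper": 255}
    - {"delta_pos": [-0.0235, -0.037, 0], "rot": [0, 0, 0.06], "gripper": 255}
    - {"delta_pos": [-0.0235, -0.037, 0], "rot": [0, 0, 0.06], "gripper": 255}
    - {"delta_pos": [-0.0235, -0.037, 0], "rot": [0, 0, 0.06], "gripper": 255}
    - {"delta_pos": [0, 0, -0.04], "rot": [0, 0, 0], "gripper": 255}
    - {"delta_pos": [0, 0, -0.02], "rot": [0, 0, 0], "gripper": 255}
    - {"delta_pos": [0, 0, 0], "rot": [0, 0, 0], "gripper": 255}
    - {"delta_pos": [0, 0, 0], "rot": [0, 0, 0], "gripper": 255}

```text
t: 12.55
position: [0.4999, -0.1522, 0.1902]
eef_rot: [180.0, -0.0, 31.0]
contact_force: [0.1, -0.3, 0.2]
opening: 0.0322
grip_force: 0.0
```

```bash
cat > look.py <<'E'
from fx import *
import sys
st=bot.sense();print(np.round(st['position'],4),st['eef_rot'][2],st['opening'])
H=np.array([.580,-.057])
for c in sys.argv[1:]:
    im=snapshot(c);K,T,_=cam(c,st);save(f'{c}_{int(st["t"]*100)}',im)
    for q,z in (('fixture',.065),('bush',.065),('dog',.032),('spoke',.055)):
        for d in landmark_of(q,c)[:3]:
            v=onz(d['at'],z if q!='fixture' else 0,K,T)[:2];w=v-H;print(c,q,np.round(d['at']),round(d['conf'],2),np.round(v,4),np.hypot(*w).round(4),np.degrees(np.arctan2(w[1],w[0])).round(1))
E
python3 look.py wrist scene top
python3 - <<'E'
from fx import *
H=np.array([.580,-.057]);prev=None
for d in (40,24):
  for f in (211,205,195,185,175,165,155,145,135,130):
    a=np.radians(f);p=H+.118*np.array([np.cos(a),np.sin(a)])+d/1000*np.array([-np.sin(a),np.cos(a)]);print(d,f,np.round(p,4),None if prev is None else np.round(p-prev,4));prev=p
E
```

```text
[ 0.4999 -0.1522  0.1902] 30.99213546980001 0.03221670343507153
wrist fixture [254.  51.] 0.58 [ 0.579 -0.055] 0.0022 116.3
wrist fixture [247. 252.] 0.43 [ 0.4573 -0.1147] 0.1356 -154.8
wrist spoke [248. 256.] 0.83 [ 0.4762 -0.1159] 0.1193 -150.4
scene fixture [290. 275.] 0.96 [ 0.577  -0.0568] 0.003 176.8
scene bush [422. 293.] 0.91 [0.4291 0.1679] 0.2708 123.9
scene bush [504. 294.] 0.91 [0.3096 0.267 ] 0.422 129.8
scene bush [294. 280.] 0.81 [ 0.5992 -0.0095] 0.0512 68.1
scene dog [305. 311.] 0.97 [0.614  0.0434] 0.106 71.3
scene dog [287. 278.] 0.41 [ 0.5958 -0.0369] 0.0256 51.8
scene spoke [310. 218.] 0.85 [ 0.4762 -0.1132] 0.1181 -151.6
top fixture [328. 204.] 0.74 [ 0.5771 -0.0541] 0.0041 135.3
top bush [304. 189.] 0.96 [ 0.5986 -0.0033] 0.0569 70.9
top bush [139. 351.] 0.73 [0.2791 0.3313] 0.4913 127.8
top bush [234. 292.] 0.55 [0.3918 0.1416] 0.2736 133.5
top dog [280. 190.] 0.59 [0.6026 0.0476] 0.1071 77.8
top spoke [302. 195.] 0.34 [0.5878 0.0021] 0.0596 82.5
40 211 [ 0.4995 -0.1521] None
40 205 [ 0.49   -0.1431] [-0.0095  0.0089]
40 195 [ 0.4764 -0.1262] [-0.0136  0.0169]
40 185 [ 0.4659 -0.1071] [-0.0104  0.019 ]
40 175 [ 0.459  -0.0866] [-0.007   0.0206]
40 165 [ 0.4557 -0.0651] [-0.0033  0.0215]
40 155 [ 0.4562 -0.0434] [0.0005 0.0217]
40 145 [ 0.4604 -0.0221] [0.0042 0.0213]
40 135 [ 0.4683 -0.0018] [0.0079 0.0202]
40 130 [0.4735 0.0077] [0.0052 0.0095]
24 211 [ 0.4912 -0.1383] [ 0.0177 -0.146 ]
24 205 [ 0.4832 -0.1286] [-0.008   0.0097]
24 195 [ 0.4722 -0.1107] [-0.011   0.0179]
24 185 [ 0.4645 -0.0912] [-0.0077  0.0195]
24 175 [ 0.4604 -0.0706] [-0.0042  0.0206]
24 165 [ 0.4598 -0.0496] [-0.0005  0.021 ]
24 155 [ 0.4629 -0.0289] [0.0031 0.0208]
24 145 [ 0.4696 -0.009 ] [0.0067 0.0199]
24 135 [0.4796 0.0095] [0.01   0.0184]
24 130 [0.4858 0.018 ] [0.0062 0.0085]
```

Call:
jog_arm:
  rows:
    - {"delta_pos": [0, 0, -0.04], "rot": [0, 0, 0], "gripper": 255}
    - {"delta_pos": [0, 0, -0.03], "rot": [0, 0, 0], "gripper": 255}
    - {"delta_pos": [0, 0, -0.014], "rot": [0, 0, 0], "gripper": 255}
    - {"delta_pos": [0, 0, 0], "rot": [0, 0, 0], "gripper": 255}
    - {"delta_pos": [-0.002, 0.0034, 0], "rot": [0, 0, 0], "gripper": 255}
    - {"delta_pos": [-0.002, 0.0034, 0], "rot": [0, 0, 0], "gripper": 255}
    - {"delta_pos": [-0.002, 0.0034, 0], "rot": [0, 0, 0], "gripper": 255}
    - {"delta_pos": [-0.002, 0.0034, 0], "rot": [0, 0, 0], "gripper": 255}
    - {"delta_pos": [0, 0, 0], "rot": [0, 0, 0], "gripper": 255}

```text
t: 14.2
position: [0.4914, -0.138, 0.1062]
eef_rot: [180.0, -0.0, 31.0]
contact_force: [0.0, -1.0, 0.3]
opening: 0.0003
grip_force: 0.0
```

Call:
jog_arm:
  rows:
    - {"delta_pos": [-0.004, 0.0049, 0], "rot": [0, 0, -0.052], "gripper": 255}
    - {"delta_pos": [-0.004, 0.0049, 0], "rot": [0, 0, -0.053], "gripper": 255}
    - {"delta_pos": [-0.004, 0.0058, 0], "rot": [0, 0, -0.058], "gripper": 255}
    - {"delta_pos": [-0.0037, 0.006, 0], "rot": [0, 0, -0.058], "gripper": 255}
    - {"delta_pos": [-0.0033, 0.0061, 0], "rot": [0, 0, -0.058], "gripper": 255}
    - {"delta_pos": [0, 0, 0], "rot": [0, 0, 0], "gripper": 255}

```text
t: 14.8
position: [0.4723, -0.1105, 0.106]
eef_rot: [180.0, 0.0, 15.0]
contact_force: [-0.3, -0.3, 0.6]
opening: 0.0007
grip_force: 0.0
```

```bash
python3 look.py scene top
```

```text
[ 0.4723 -0.1105  0.106 ] 14.998820827133777 0.0007375283369329106
scene fixture [287. 276.] 0.95 [ 0.5841 -0.0579] 0.0042 -12.4
scene bush [289. 281.] 0.78 [ 0.6077 -0.0142] 0.051 57.1
scene bush [535. 327.] 0.73 [0.3187 0.3472] 0.4813 122.9
scene bush [421. 295.] 0.68 [0.4331 0.1694] 0.2699 123.0
scene dog [297. 311.] 0.61 [0.6268 0.0338] 0.1021 62.7
scene spoke [318. 223.] 0.71 [ 0.4709 -0.0919] 0.1145 -162.3
top fixture [328. 204.] 0.62 [ 0.5771 -0.0532] 0.0048 127.8
top bush [234. 291.] 0.96 [0.3936 0.1414] 0.2722 133.2
top bush [138. 351.] 0.88 [0.2789 0.3334] 0.4931 127.6
top bush [305. 180.] 0.63 [ 0.6155 -0.0061] 0.062 55.1
top dog [285. 180.] 0.74 [0.6249 0.0376] 0.1047 64.6
```

The table follows: the dog has gone from 75° to 64°. Continue the arc.

Call:
jog_arm:
  rows:
    - {"delta_pos": [-0.003, 0.0064, 0], "rot": [0, 0, -0.058], "gripper": 255}
    - {"delta_pos": [-0.0026, 0.0065, 0], "rot": [0, 0, -0.058], "gripper": 255}
    - {"delta_pos": [-0.0021, 0.0066, 0], "rot": [0, 0, -0.058], "gripper": 255}
    - {"delta_pos": [-0.0018, 0.0068, 0], "rot": [0, 0, -0.058], "gripper": 255}
    - {"delta_pos": [-0.0014, 0.0069, 0], "rot": [0, 0, -0.058], "gripper": 255}
    - {"delta_pos": [-0.001, 0.0069, 0], "rot": [0, 0, -0.058], "gripper": 255}
    - {"delta_pos": [-0.0006, 0.007, 0], "rot": [0, 0, -0.058], "gripper": 255}
    - {"delta_pos": [-0.0002, 0.007, 0], "rot": [0, 0, -0.058], "gripper": 255}
    - {"delta_pos": [0.0003, 0.007, 0], "rot": [0, 0, -0.058], "gripper": 255}
    - {"delta_pos": [0, 0, 0], "rot": [0, 0, 0], "gripper": 255}

```text
t: 16.3
position: [0.46, -0.0493, 0.1057]
eef_rot: [180.0, 0.0, -14.9]
contact_force: [-0.3, -0.1, -0.1]
opening: 0.0001
grip_force: 0.0
```

```bash
python3 look.py scene top
```

```text
[ 0.46   -0.0493  0.1057] -14.887103115403296 9.951629289507122e-05
scene fixture [287. 275.] 0.77 [ 0.5811 -0.0598] 0.003 -69.4
scene bush [274. 280.] 0.95 [ 0.6296 -0.0327] 0.0552 26.1
scene bush [535. 330.] 0.95 [0.3235 0.351 ] 0.4819 122.2
scene bush [424. 292.] 0.86 [0.4243 0.1687] 0.2742 124.6
scene dog [268. 313.] 0.79 [0.6712 0.0025] 0.1089 33.1
scene spoke [338. 242.] 0.97 [ 0.4711 -0.0271] 0.1129 164.6
scene spoke [246. 302.] 0.18 [ 0.6957 -0.034 ] 0.118 11.2
top fixture [327. 202.] 0.69 [ 0.5817 -0.0501] 0.0071 75.8
top fixture [148. 272.] 0.28 [0.44  0.332] 0.4134 109.8
top bush [316. 172.] 0.76 [ 0.6329 -0.0289] 0.0599 27.9
top bush [234. 291.] 0.69 [0.3924 0.1424] 0.2737 133.3
top dog [302. 161.] 0.97 [ 0.6653 -0.0008] 0.1022 33.4
top spoke [125. 259.] 0.71 [0.4634 0.3632] 0.436 105.5
top spoke [148. 272.] 0.25 [0.4366 0.3164] 0.4 111.0
```

Call:
jog_arm:
  rows:
    - {"delta_pos": [0.0003, 0.0052, 0], "rot": [0, 0, -0.0436], "gripper": 255}
    - {"delta_pos": [0.0006, 0.0052, 0], "rot": [0, 0, -0.0436], "gripper": 255}
    - {"delta_pos": [0.0009, 0.0052, 0], "rot": [0, 0, -0.0436], "gripper": 255}
    - {"delta_pos": [0.0013, 0.0052, 0], "rot": [0, 0, -0.0436], "gripper": 255}
    - {"delta_pos": [0.0014, 0.0051, 0], "rot": [0, 0, -0.0436], "gripper": 255}
    - {"delta_pos": [0.0016, 0.005, 0], "rot": [0, 0, -0.0436], "gripper": 255}
    - {"delta_pos": [0, 0, 0], "rot": [0, 0, 0], "gripper": 255}

```text
t: 17.5
position: [0.4663, -0.0186, 0.1057]
eef_rot: [180.0, -0.0, -29.9]
contact_force: [0.4, 0.8, 0.1]
opening: 0.0004
grip_force: 0.0
```

```bash
python3 look.py scene top; python3 - <<'E'
import cv2,glob,numpy as np
s=cv2.imread(sorted(glob.glob('pics/scene_*'))[-1])[255:330,215:300];t=cv2.imread(sorted(glob.glob('pics/top_*'))[-1])[130:205,285:370]
cv2.imwrite('pics/gap.png',np.hstack([cv2.resize(x,None,fx=4.6,fy=4.6,interpolation=2) for x in(s,t)]))
E
```

```text
[ 0.4663 -0.0186  0.1057] -29.886380221860506 0.0003849292143557361
scene fixture [286. 275.] 0.75 [ 0.5833 -0.0617] 0.0057 -54.6
scene bush [421. 293.] 0.94 [0.4303 0.1667] 0.2691 123.8
scene bush [269. 276.] 0.72 [ 0.6298 -0.0468] 0.0509 11.6
scene bush [534. 331.] 0.59 [0.3273 0.3519] 0.4807 121.7
scene dog [255. 307.] 0.95 [ 0.6841 -0.0251] 0.1089 17.1
scene spoke [267. 277.] 0.7 [ 0.6329 -0.0523] 0.0531 5.1
top fixture [326. 202.] 0.8 [ 0.5811 -0.0495] 0.0076 81.7
top fixture [163. 247.] 0.42 [0.493  0.3004] 0.3678 103.7
top bush [323. 172.] 0.94 [ 0.6318 -0.0423] 0.0539 15.9
top bush [235. 292.] 0.62 [0.392  0.1394] 0.2719 133.8
top dog [312. 155.] 0.73 [ 0.6778 -0.0222] 0.1038 19.6
```

View pics/gap.png

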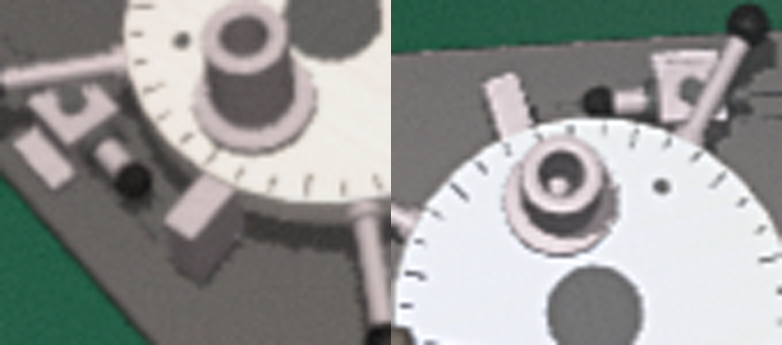

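The dog is about 20–25 mm (roughly 12°) short of the bumper tip, and the bush is seated. I'll close half the gap, then creep.

Call:
jog_arm:
  rows:
    - {"delta_pos": [0.0011, 0.0027, 0], "rot": [0, 0, -0.0244], "gripper": 255}
    - {"delta_pos": [0.0011, 0.0027, 0], "rot": [0, 0, -0.0244], "gripper": 255}
    - {"delta_pos": [0.0011, 0.0027, 0], "rot": [0, 0, -0.0244], "gripper": 255}
    - {"delta_pos": [0.0011, 0.0027, 0], "rot": [0, 0, -0.0244], "gripper": 255}
    - {"delta_pos": [0.0012, 0.0027, 0], "rot": [0, 0, -0.0244], "gripper": 255}
    - {"delta_pos": [0, 0, 0], "rot": [0, 0, 0], "gripper": 255}
    - {"delta_pos": [0, 0, 0], "rot": [0, 0, 0], "gripper": 255}

```text
t: 18.7
position: [0.4718, -0.0054, 0.1057]
eef_rot: [180.0, 0.0, -36.8]
contact_force: [-0.8, -0.2, -0.1]
opening: 0.0002
grip_force: 0.1
```

```bash
python3 look.py scene top | grep -E "dog|\["; python3 -c "
from h import *
print(bot.sense()['contact_force'],bot.sense()['moment'])"
```

```text
[ 0.4718 -0.0054  0.1057] -36.84318997926812 0.00016829808403777792
scene fixture [287. 275.] 0.96 [ 0.582  -0.0609] 0.0044 -62.6
scene fixture [267. 274.] 0.52 [ 0.6134 -0.0878] 0.0454 -42.7
scene bush [265. 276.] 0.84 [ 0.6375 -0.0522] 0.0577 4.8
scene bush [422. 296.] 0.74 [0.4333 0.1725] 0.2724 122.6
scene bush [534. 330.] 0.56 [0.3259 0.3511] 0.4807 121.9
scene dog [248. 303.] 0.85 [ 0.6898 -0.0407] 0.111 8.4
scene dog [474. 370.] 0.18 [0.4513 0.3283] 0.4062 108.5
top fixture [325. 202.] 0.72 [ 0.5803 -0.0471] 0.0099 88.4
top bush [234. 292.] 0.93 [0.3918 0.1414] 0.2734 133.5
top bush [326. 171.] 0.75 [ 0.6346 -0.0485] 0.0552 8.8
top dog [319. 155.] 0.95 [ 0.6771 -0.0366] 0.0992 11.9
top spoke [320. 176.] 0.51 [ 0.6264 -0.0373] 0.0504 23.0
[-0.09270727 -0.46537993 -0.83006048] [0.06999456 0.03409285 0.03280107]
```

Call:
jog_arm:
  rows:
    - {"delta_pos": [0.0004, 0.0009, 0], "rot": [0, 0, -0.0083], "gripper": 255}
    - {"delta_pos": [0.0004, 0.0009, 0], "rot": [0, 0, -0.0083], "gripper": 255}
    - {"delta_pos": [0.0004, 0.0009, 0], "rot": [0, 0, -0.0083], "gripper": 255}
    - {"delta_pos": [0.0005, 0.0009, 0], "rot": [0, 0, -0.0083], "gripper": 255}
    - {"delta_pos": [0.0005, 0.0009, 0], "rot": [0, 0, -0.0083], "gripper": 255}
    - {"delta_pos": [0.0005, 0.0009, 0], "rot": [0, 0, -0.0083], "gripper": 255}

```text
t: 19.8
position: [0.4746, 0.0001, 0.1057]
eef_rot: [180.0, -0.0, -39.8]
contact_force: [-1.2, -3.3, 0.2]
opening: 0.0006
grip_force: 1.2
```

```bash
python3 look.py scene top | grep -E "dog|\[ 0"; python3 - <<'E'
import cv2,glob,numpy as np
s=cv2.imread(sorted(glob.glob('pics/scene_*'))[-1])[255:330,215:300];t=cv2.imread(sorted(glob.glob('pics/top_*'))[-1])[130:205,285:370]
cv2.imwrite('pics/gap2.png',np.hstack([cv2.resize(x,None,fx=4.6,fy=4.6,interpolation=2) for x in(s,t)]))
E
```

```text
scene fixture [288. 276.] 0.88 [ 0.5817 -0.0566] 0.0017 14.4
scene bush [264. 274.] 0.89 [ 0.6371 -0.0563] 0.0571 0.7
scene dog [249. 302.] 0.93 [ 0.6871 -0.0419] 0.1081 8.0
scene dog [263. 276.] 0.74 [ 0.6317 -0.0723] 0.054 -16.5
scene spoke [260. 145.] 0.24 [ 0.4341 -0.3532] 0.3302 -116.2
top fixture [329. 202.] 0.9 [ 0.5805 -0.0553] 0.0018 73.1
top bush [327. 168.] 0.95 [ 0.6396 -0.0511] 0.0599 5.6
top dog [160. 247.] 0.62 [0.4883 0.298 ] 0.3667 104.5
top dog [322. 155.] 0.59 [ 0.6769 -0.0428] 0.098 8.4
```

View pics/gap2.png

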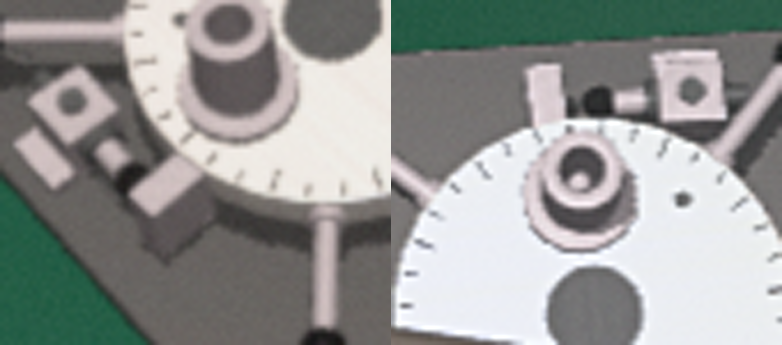

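The dog is now a few mm from the tip. Creep in small steps, watching the force.

Call:
jog_arm:
  rows:
    - {"delta_pos": [0.0005, 0.0008, 0], "rot": [0, 0, -0.008], "gripper": 255}
    - {"delta_pos": [0.0005, 0.0008, 0], "rot": [0, 0, -0.008], "gripper": 255}

```text
t: 20.5
position: [0.4754, 0.0016, 0.1057]
eef_rot: [180.0, 0.0, -40.7]
contact_force: [-1.3, -1.7, 0.3]
opening: 0.0003
grip_force: 1.2
```

Call:
jog_arm:
  rows:
    - {"delta_pos": [0.0005, 0.0008, 0], "rot": [0, 0, -0.008], "gripper": 255}

```text
t: 20.6
position: [0.4759, 0.0025, 0.1057]
eef_rot: [180.0, 0.0, -41.2]
contact_force: [-1.8, -1.6, -0.0]
opening: 0.0004
grip_force: 1.3
```

Call:
jog_arm:
  rows:
    - {"delta_pos": [0.0003, 0.0004, 0], "rot": [0, 0, -0.004], "gripper": 255}

```text
t: 20.7
position: [0.4762, 0.003, 0.1057]
eef_rot: [180.0, 0.0, -41.4]
contact_force: [-1.9, -2.4, 0.3]
opening: 0.0005
grip_force: 1.3
```

Call:
jog_arm:
  rows:
    - {"delta_pos": [0.0005, 0.0009, 0], "rot": [0, 0, -0.008], "gripper": 255}

```text
t: 20.8
position: [0.4767, 0.0038, 0.1057]
eef_rot: [180.0, 0.0, -41.8]
contact_force: [-1.6, -0.7, 0.2]
opening: 0.0001
grip_force: 1.3
```

Call:
jog_arm:
  rows:
    - {"delta_pos": [0.0003, 0.0004, 0], "rot": [0, 0, -0.004], "gripper": 255}

```text
t: 20.9
position: [0.477, 0.0043, 0.1057]
eef_rot: [180.0, 0.0, -42.1]
contact_force: [-2.5, -1.5, 0.8]
opening: 0.0005
grip_force: 1.3
```

Call:
jog_arm:
  rows:
    - {"delta_pos": [0.0003, 0.0004, 0], "rot": [0, 0, -0.004], "gripper": 255}

```text
t: 21.0
position: [0.4773, 0.0047, 0.1057]
eef_rot: [180.0, 0.0, -42.3]
contact_force: [-3.2, -0.7, 0.9]
opening: 0.0002
grip_force: 1.3
```

Call:
jog_arm:
  rows:
    - {"delta_pos": [0.0005, 0.0009, 0], "rot": [0, 0, -0.008], "gripper": 255}

```text
t: 21.1
position: [0.4778, 0.0056, 0.1057]
eef_rot: [180.0, 0.0, -42.7]
contact_force: [-1.9, -1.2, 0.5]
opening: 0.0002
grip_force: 1.3
```

Call:
jog_arm:
  rows:
    - {"delta_pos": [0.0003, 0.0004, 0], "rot": [0, 0, -0.004], "gripper": 255}

```text
t: 21.2
position: [0.4781, 0.006, 0.1057]
eef_rot: [180.0, 0.0, -43.0]
contact_force: [-2.1, -1.1, 1.9]
opening: 0.0006
grip_force: 1.3
```

Call:
jog_arm:
  rows:
    - {"delta_pos": [0.0003, 0.0004, 0], "rot": [0, 0, -0.004], "gripper": 255}

```text
t: 21.3
position: [0.4784, 0.0064, 0.1057]
eef_rot: [180.0, 0.0, -43.2]
contact_force: [-3.3, -0.4, 1.4]
opening: 0.0002
grip_force: 1.3
```

```bash
python3 look.py scene top | grep -E "dog|\[ 0|bush"; python3 - <<'E'
from h import *
print(bot.sense()['contact_force'],bot.sense()['moment'])
E
```

```text
scene fixture [289. 274.] 0.62 [ 0.5782 -0.0587] 0.0025 -135.9
scene bush [502. 292.] 0.89 [0.3087 0.263 ] 0.4196 130.3
scene bush [421. 296.] 0.78 [0.434  0.1714] 0.2711 122.6
scene bush [536. 326.] 0.6 [0.3166 0.3469] 0.4822 123.1
scene dog [246. 300.] 0.79 [ 0.6898 -0.0486] 0.1101 4.4
top fixture [329. 201.] 0.61 [ 0.5827 -0.0553] 0.0032 31.7
top bush [232. 292.] 0.79 [0.3907 0.1454] 0.2771 133.1
top bush [325. 171.] 0.64 [ 0.635  -0.0471] 0.0559 10.2
top dog [325. 151.] 0.66 [ 0.6848 -0.0483] 0.1052 4.8
[-2.03993687 -0.13598157  0.03823597] [0.04622177 0.39624202 0.03218338]
```

Call:
jog_arm:
  rows:
    - {"delta_pos": [0.0005, 0.0008, 0], "rot": [0, 0, -0.008], "gripper": 255}

```text
t: 21.9
position: [0.479, 0.007, 0.1057]
eef_rot: [180.0, 0.0, -43.7]
contact_force: [-3.1, -1.2, -0.2]
opening: 0.0003
grip_force: 1.3
```

Call:
jog_arm:
  rows:
    - {"delta_pos": [0.0005, 0.0008, 0], "rot": [0, 0, -0.008], "gripper": 255}

```text
t: 22.0
position: [0.4795, 0.0078, 0.1057]
eef_rot: [180.0, 0.0, -44.1]
contact_force: [-2.5, -1.0, -0.3]
opening: 0.0004
grip_force: 1.3
```

Call:
jog_arm:
  rows:
    - {"delta_pos": [0.0003, 0.0004, 0], "rot": [0, 0, -0.004], "gripper": 255}

```text
t: 22.1
position: [0.4799, 0.0083, 0.1057]
eef_rot: [180.0, 0.0, -44.4]
contact_force: [-2.4, -0.6, -0.5]
opening: 0.0002
grip_force: 1.2
```

Call:
jog_arm:
  rows:
    - {"delta_pos": [0.0005, 0.0008, 0], "rot": [0, 0, -0.008], "gripper": 255}

```text
t: 22.2
position: [0.4803, 0.0091, 0.1057]
eef_rot: [180.0, 0.0, -44.8]
contact_force: [-3.0, -1.7, -0.0]
opening: 0.0002
grip_force: 1.7
```

Call:
jog_arm:
  rows:
    - {"delta_pos": [0.0005, 0.0008, 0], "rot": [0, 0, -0.008], "gripper": 255}

```text
t: 22.3
position: [0.4806, 0.0097, 0.1057]
eef_rot: [180.0, 0.0, -45.3]
contact_force: [-4.4, -4.2, 0.5]
opening: 0.0004
grip_force: 3.0
```

Call:
jog_arm:
  rows:
    - {"delta_pos": [0.0003, 0.0004, 0], "rot": [0, 0, -0.004], "gripper": 255}

```text
t: 22.4
position: [0.4808, 0.01, 0.1057]
eef_rot: [179.9, 0.0, -45.5]
contact_force: [-5.1, -4.8, 1.3]
opening: 0.0005
grip_force: 3.5
```

```bash
python3 look.py scene top | grep -E "dog|\[ 0"; python3 - <<'E'
import cv2,glob,numpy as np
s=cv2.imread(sorted(glob.glob('pics/scene_*'))[-1])[255:330,215:300];t=cv2.imread(sorted(glob.glob('pics/top_*'))[-1])[130:205,285:370]
cv2.imwrite('pics/gap3.png',np.hstack([cv2.resize(x,None,fx=4.6,fy=4.6,interpolation=2) for x in(s,t)]))
E
```

```text
scene fixture [290. 277.] 0.92 [ 0.581  -0.0513] 0.0058 80.3
scene fixture [248. 299.] 0.65 [ 0.6776 -0.0647] 0.0979 -4.5
scene dog [246. 297.] 0.91 [ 0.686  -0.0541] 0.106 1.5
top fixture [328. 203.] 0.7 [ 0.5789 -0.052 ] 0.0051 102.8
top bush [329. 167.] 0.83 [ 0.6428 -0.0553] 0.0629 1.5
top bush [494. 279.] 0.43 [ 0.4032 -0.3826] 0.3705 -118.5
top dog [323. 150.] 0.66 [ 0.6867 -0.0441] 0.1074 6.9
```

Contact: the push rose to about 7 N, which is roughly 5 N on the bumper. Press on gently.

Call:
jog_arm:
  rows:
    - {"delta_pos": [0.0004, 0.0004, 0], "rot": [0, 0, -0.003], "gripper": 255}
    - {"delta_pos": [0, 0, 0], "rot": [0, 0, 0], "gripper": 255}

```text
t: 23.1
position: [0.481, 0.0102, 0.1057]
eef_rot: [179.9, 0.0, -45.6]
contact_force: [-4.4, -4.8, 1.2]
opening: 0.0004
grip_force: 3.7
```

Call:
jog_arm:
  rows:
    - {"delta_pos": [0.0003, 0.0003, 0], "rot": [0, 0, -0.003], "gripper": 255}
    - {"delta_pos": [0, 0, 0], "rot": [0, 0, 0], "gripper": 255}

```text
t: 23.3
position: [0.4811, 0.0104, 0.1057]
eef_rot: [179.9, 0.0, -45.8]
contact_force: [-6.5, -5.4, 2.9]
opening: 0.0007
grip_force: 4.2
```

Call:
jog_arm:
  rows:
    - {"delta_pos": [0.0005, 0.0005, 0], "rot": [0, 0, -0.003], "gripper": 255}
    - {"delta_pos": [0, 0, 0], "rot": [0, 0, 0], "gripper": 255}

```text
t: 23.5
position: [0.4814, 0.0108, 0.1057]
eef_rot: [179.8, 0.1, -46.0]
contact_force: [-7.1, -6.3, 3.4]
opening: 0.0008
grip_force: 5.0
```

Call:
jog_arm:
  rows:
    - {"delta_pos": [0.0004, 0.0004, 0], "rot": [0, 0, -0.003], "gripper": 255}
    - {"delta_pos": [0, 0, 0], "rot": [0, 0, 0], "gripper": 255}
    - {"delta_pos": [0, 0, 0], "rot": [0, 0, 0], "gripper": 255}

```text
t: 23.8
position: [0.4815, 0.011, 0.1056]
eef_rot: [179.8, 0.1, -46.1]
contact_force: [-7.5, -8.2, 3.8]
opening: 0.0005
grip_force: 5.7
```

About 11 N of push, so roughly 9.7 N on the bumper. Hold, then ease off slowly.

Call:
jog_arm:
  rows:
    - {"delta_pos": [0, 0, 0], "rot": [0, 0, 0], "gripper": 255}
    - {"delta_pos": [0, 0, 0], "rot": [0, 0, 0], "gripper": 255}
    - {"delta_pos": [0, 0, 0], "rot": [0, 0, 0], "gripper": 255}
    - {"delta_pos": [0, 0, 0], "rot": [0, 0, 0], "gripper": 255}
    - {"delta_pos": [0, 0, 0], "rot": [0, 0, 0], "gripper": 255}
    - {"delta_pos": [0, 0, 0], "rot": [0, 0, 0], "gripper": 255}

```text
t: 24.4
position: [0.4815, 0.011, 0.1057]
eef_rot: [179.8, 0.1, -46.1]
contact_force: [-7.7, -8.2, 3.5]
opening: 0.0006
grip_force: 5.7
```

Call:
jog_arm:
  rows:
    - {"delta_pos": [-0.0003, -0.0003, 0], "rot": [0, 0, 0.002], "gripper": 255}
    - {"delta_pos": [-0.0003, -0.0003, 0], "rot": [0, 0, 0.002], "gripper": 255}
    - {"delta_pos": [-0.0003, -0.0003, 0], "rot": [0, 0, 0.002], "gripper": 255}
    - {"delta_pos": [-0.0003, -0.0003, 0], "rot": [0, 0, 0.002], "gripper": 255}
    - {"delta_pos": [-0.0003, -0.0003, 0], "rot": [0, 0, 0.002], "gripper": 255}
    - {"delta_pos": [-0.0003, -0.0003, 0], "rot": [0, 0, 0.002], "gripper": 255}
    - {"delta_pos": [-0.0003, -0.0003, 0], "rot": [0, 0, 0.002], "gripper": 255}
    - {"delta_pos": [-0.0003, -0.0003, 0], "rot": [0, 0, 0.002], "gripper": 255}
    - {"delta_pos": [-0.0003, -0.0003, 0], "rot": [0, 0, 0.002], "gripper": 255}
    - {"delta_pos": [-0.0003, -0.0003, 0], "rot": [0, 0, 0.002], "gripper": 255}
    - {"delta_pos": [-0.0003, -0.0003, 0], "rot": [0, 0, 0.002], "gripper": 255}
    - {"delta_pos": [-0.0003, -0.0003, 0], "rot": [0, 0, 0.002], "gripper": 255}

```text
t: 25.6
position: [0.4795, 0.0082, 0.1059]
eef_rot: [-180.0, -0.0, -44.8]
contact_force: [0.5, 0.8, 1.1]
opening: 0.0003
grip_force: 0.0
```

Call:
jog_arm:
  rows:
    - {"delta_pos": [-0.001, -0.001, 0], "rot": [0, 0, 0], "gripper": 255}
    - {"delta_pos": [-0.002, -0.002, 0], "rot": [0, 0, 0], "gripper": 255}
    - {"delta_pos": [-0.004, -0.004, 0], "rot": [0, 0, 0], "gripper": 255}
    - {"delta_pos": [-0.006, -0.006, 0], "rot": [0, 0, 0], "gripper": 255}
    - {"delta_pos": [-0.006, -0.006, 0], "rot": [0, 0, 0], "gripper": 255}
    - {"delta_pos": [0, 0, 0.03], "rot": [0, 0, 0], "gripper": 255}
    - {"delta_pos": [0, 0, 0.04], "rot": [0, 0, 0], "gripper": 255}
    - {"delta_pos": [0, 0, 0.04], "rot": [0, 0, 0], "gripper": 255}
    - {"delta_pos": [0, 0, 0], "rot": [0, 0, 0], "gripper": 255}

```text
t: 26.5
position: [0.4621, -0.0116, 0.2204]
eef_rot: [-179.7, -0.5, -44.8]
contact_force: [-0.3, -0.9, -0.2]
opening: 0.0003
grip_force: 0.0
```

```bash
python3 look.py scene top | grep -E "dog|\[ 0|bush"; python3 - <<'E'
import cv2,glob,numpy as np
s=cv2.imread(sorted(glob.glob('pics/scene_*'))[-1])[255:330,215:300];t=cv2.imread(sorted(glob.glob('pics/top_*'))[-1])[130:205,285:370]
cv2.imwrite('pics/end.png',np.hstack([cv2.resize(x,None,fx=4.6,fy=4.6,interpolation=2) for x in(s,t)]))
E
```

```text
[ 0.4621 -0.0116  0.2204] -44.80267825819577 0.0003108896027611194
scene fixture [289. 275.] 0.88 [ 0.5792 -0.0567] 0.0008 161.4
scene bush [505. 290.] 0.85 [0.3016 0.2637] 0.4247 131.0
scene bush [421. 293.] 0.83 [0.4295 0.1664] 0.2694 124.0
scene bush [263. 274.] 0.75 [ 0.6377 -0.0565] 0.0577 0.5
scene dog [247. 301.] 0.86 [ 0.6885 -0.0456] 0.1091 6.0
scene spoke [246. 297.] 0.4 [ 0.689  -0.0421] 0.11 7.8
top fixture [328. 203.] 0.71 [ 0.5795 -0.0537] 0.0033 99.2
top bush [141. 352.] 0.95 [0.2778 0.3275] 0.4891 128.2
top bush [181. 356.] 0.84 [0.2669 0.2481] 0.4371 135.7
top bush [327. 166.] 0.82 [ 0.6442 -0.0518] 0.0644 4.6
top dog [326. 153.] 0.81 [ 0.6807 -0.0503] 0.1009 3.8
top spoke [327. 156.] 0.23 [ 0.6693 -0.0523] 0.0894 3.0
```

View pics/end.png

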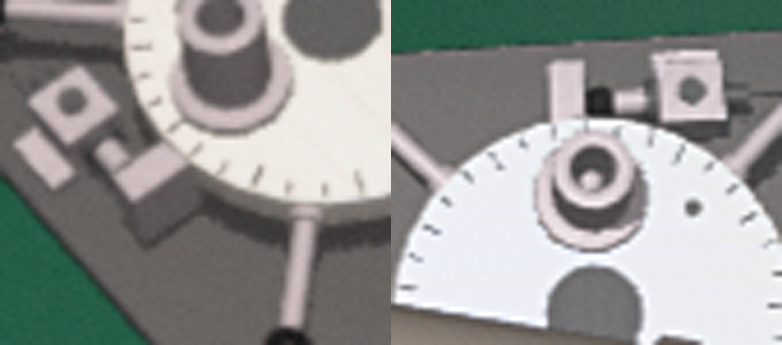

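The dog rests against the bumper tip (crop 600,100), the bush is seated over the spigot, and the arm is clear. Handing in.

```bash
python3 -c "
from h import *
print(workorder.job_done())"
```

```text
the job is handed in; nothing more can be done
None
```

I set the steel bush over the spigot, turned the table to the stop and pressed it home at about 10 N, then backed off with the dog resting on the bumper. I handed the job in at about 27 s; no verdict was returned.

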